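# Feel along the roll-test rail for grit

## Task

Before the next bearing is rolled on it, feel the curved brass rail for grit: with the two fingertips held together as one pointer, run lightly along the top of the rail from the middle of its red end, over each of the five black bands in turn, to the middle of its blue end. Press just enough that the sprung rail visibly dips a few millimetres as they pass each of these, never so hard that it goes down onto its stops, and do not grip it. Then lift clear so the rail springs back up, leaving everything else on the table where it is.

Things in the scene. Friction and masses are not known exactly. Their poses are not given: they have to be found in the camera images.
- stand: roll-test stand, fixed to the table: grey-painted base 90 x 215 x 14 mm with two spring posts carrying a floating curved brass rail. Origin at the centre of the base's underside, z up; the base is 215 mm along its y. The rail is a round bar 12 mm thick, bent to a level arc of 140 mm radius, about 230 mm long, bulging towards the stand's +x; red end at its +y, blue end at its -y. It can stand at any yaw.
- rail (a joint): how far the rail is pushed down on its springs, m: 0 at rest (fully up), 0.010 on its stops. It only moves straight up and down, stays level wherever it is pressed, and springs back. It gives from about 0.6 N and stiffens by 0.7 N per mm (about 3.5 N at 4 mm, 7 N at 9 mm).
- red_end (a point): point on the crown (top) of the rail at the middle of its red end cap, 60 mm above the table when the rail is up; the rail goes on 11 mm beyond plus its round tip. This is where the trace starts. The point moves down with the rail.
- mark1 (a point): point on the crown of the rail at the first black painted band counted from the red end; 60 mm above the table when the rail is up. The seven points are evenly spaced, 33 mm apart along the arc. It is touched from straight above, the point between the fingertips over it.
- mark2 (a point): point on the crown of the rail at the second black painted band counted from the red end; 60 mm above the table when the rail is up. The seven points are evenly spaced, 33 mm apart along the arc. It is touched from straight above, the point between the fingertips over it.
- mark3 (a point): point on the crown of the rail at the third (middle) black painted band counted from the red end; 60 mm above the table when the rail is up. The seven points are evenly spaced, 33 mm apart along the arc. It is touched from straight above, the point between the fingertips over it.
- mark4 (a point): point on the crown of the rail at the fourth black painted band counted from the red end; 60 mm above the table when the rail is up. The seven points are evenly spaced, 33 mm apart along the arc. It is touched from straight above, the point between the fingertips over it.
- mark5 (a point): point on the crown of the rail at the fifth black painted band counted from the red end; 60 mm above the table when the rail is up. The seven points are evenly spaced, 33 mm apart along the arc. It is touched from straight above, the point between the fingertips over it.
- blue_end (a point): point on the crown of the rail at the middle of its blue end cap, 60 mm above the table when the rail is up; where the trace finishes.
- canister: bystander: tall screw-top aluminium canister, 72 mm diameter, 155 mm high, standing left of the stand; origin at the centre of its underside
- yoyo: bystander: pink acrylic yo-yo lying on its side face, 56 mm diameter, 43 mm high, loose on the table close to the stand; origin at the centre of its underside
- removal_tool: bystander: blue steel bearing removal tool lying flat, about 100 x 18 x 12 mm, long along its x; origin under its middle
- hex_driver: bystander: stubby hex driver standing on its handle, 30 mm diameter, 68 mm high; origin at the centre of its underside
- axle_a: bystander: brass axle lying on the table, 44 mm long, 10 mm thick, along its x; origin under its middle
- axle_b: bystander: brass axle lying on the table, 44 mm long, 10 mm thick, along its x; origin under its middle
Mind the look-alikes: they are no part of the job. What is shaped like the stand but green, orange or pink is not meant.

How it is judged:
By the outcome, as a careful person would: the job done as asked, in the order asked, and still so for the second after the job is handed in, with the robot touching nothing.
It also fails if it takes over 48 s, if anything falls off the work surface, if the arm or the gripper's body presses on something with over 40 N, if the wrist force passes 120 N, or if a joint passes its speed limit or range.

## Robot

A 6-joint arm with a two-finger parallel gripper is mounted at the origin on the work surface. World frame = base frame: x ahead of the robot, y to its left, z up, the work surface at z = 0. Lengths are in m, angles in degrees, forces in N, time in s.
With the tool pointing down it reaches from about 0.4 to 0.825 m from the base axis. Payload 7 kg.
Tool frame: the origin (TCP) lies at the very end of the fingers, on their centre line; the grasp point (between the pads) lies hold_point_z behind it (hold_point_z is the distance from the TCP to the grasp point, in m); z points along the fingers, y is the direction in which the jaws open and shut (so a half turn about z gives the same grasp; the last joint's range is limited). The gripper opens to 88 mm and grips with 3 to 60 N. Pads are 19 mm wide; open, the fingers measure 130 mm over their backs; the gripper's body (78 mm by 193 mm) begins 47 mm behind the grasp point.
Start: joints at [16.507, 20.546, 0.682, 0, -70.136, -16.507], TCP at [0.675, -0, 0.227] pointing down, gripper open.
Joint ranges: [-176.03, 176.03], [-82.01, 121.73], [-58.28, 71.71], [-173.87, 95.51], [-174.79, -0.11], [-173.66, 173.66]. Speed limits (degrees/s): [136.94, 136.94, 172.46, 180, 180, 180].

## Interface

Orientations are given as [roll, pitch, yaw] about the fixed x, y, z axes, in that order (R = Rz(yaw) Ry(pitch) Rx(roll)).
In Python, from plant import get_obs, snapshot, close_job, hold_point_z gives the robot as it stands. The module is installed in compiled form; this text tells all that it offers.
- The arm moves only by the tool jog_arm, never from a script. Its argument "commands" is a list of rows, each a list of 4 numbers: the shift along the world's x, y, z in mm, then the turn about the world's z in degrees. In form: [[x, y, z, turn], ...]. A call has exactly 10 rows; each row shifts and turns the commanded pose from where the row before left it; what a row does not reach is not made up. A row lasts 1/12 s, in which the tool goes at most 41.7 mm and 7.16 degrees, less where a joint would pass 70% of its speed; a pose out of reach is approached as far as the arm can. A call is refused whole if a number of a shift passes 41.7 or a number of a turn 7.16, either way. A call with a gripper value outside its range is refused whole. "fingers" is the finger opening in mm, from 0 to 87.6, set as the call begins (left out, the last holds). The fingers move at their own pace and stop on an object; the grip force is fixed at half the most. Time passes only in rows, so rows that do not move let the fingers close, or fill a call up. It gives the time, the measured TCP pose, the force and the opening at its end, in the units of the state.
- get_obs(): the state, without advancing time (a new reading comes with each control period).
- snapshot(name): name is "scene" or "side" or "wrist"; returns a dict with "image" (400x640x3 uint8, red, green, blue), "fov_y" (degrees; the focal length in pixels is half the picture's height over the tangent of half this angle, whatever the lens; pixels are square), "cx", "cy" (the principal point, pixels), "rvec" (rotation vector, rad) and "tvec" (3), from world to camera coordinates, as OpenCV has them; the wrist camera has in their place "mount" (4x4, takes a point from camera to tool coordinates, whose origin is the TCP and whose axes are the flange's). Camera axes: x right, y down, z forward; pixel columns grow to the right and rows downward; lengths in m; the calibration is good to about 2 mm. A picture is of the moment at which its call begins: read the wrist's pose just before it. There is no depth.
- close_job(): hands the job in, once; it reports no verdict.
The state is a dict: "clock": time; "joint_pos": joint angles; "qvel": joint speeds; "tau": joint torques, N m; "tool_pos": TCP position; "orientation": TCP orientation; "force": force on the tool from outside, world axes, zero at the start; "moment": the same for the moment, N m; "opening": finger opening in m.
Only numpy, scipy, OpenCV 4.12 (cv2) and the standard library are available. Lean on these libraries where they do the work, as an engineer would, in place of code of your own. Each camera call takes 0.05 s, during which the arm holds its last target.

## Working session

There is one attempt and no reset: what is moved stays moved. The work goes in short steps, Python scripts to look and compute and a tool call to move; the robot and the scene stay as the last step left them, time stands still between calls to the robot, and variables do not carry over. Pictures are saved under pics/ and viewed, and the job is handed in when it is done.

Besides the shell and the picture viewer there is one more tool, called by a JSON object that holds its "name" and its "arguments", one argument or row to a line. jog_arm: Moves the arm, as the interface text tells. Its arguments: {"type":"object","properties":{"commands":{"type":"array","items":{"type":"array","items":{"type":"number"}}},"fingers":{"type":"number"}},"required":["commands"]}

```bash
mkdir -p pics
python3 - <<'E'
from plant import *
import cv2,pickle
o=get_obs();print(o, hold_point_z)
for n in("scene","side","wrist"):
    s=snapshot(n);cv2.imwrite(f"pics/{n}0.png",s["image"][:,:,::-1]);pickle.dump(s,open(f"{n}0.pkl","wb"))
    print({k:v for k,v in s.items() if k!="image"})
E
```

```text
{'clock': 0.0, 'joint_pos': array([ 1.65064358e+01,  2.05898527e+01,  6.33971719e-01, -2.23038892e-02,
       -7.01348713e+01, -1.65080772e+01]), 'qvel': array([-0.05169641, -0.00773816, -0.01771379, -0.02316196, -0.04669375,
       -0.01560598]), 'tau': array([-8.00930356e-04, -5.82726967e+01,  2.93058443e+01,  6.99745238e+00,
        6.93249181e-03, -2.06530804e-04]), 'tool_pos': array([ 6.74510656e-01, -1.83146019e-05,  2.25635177e-01]), 'orientation': array([ 1.79907030e+02, -5.68717753e-03, -9.00092325e+01]), 'force': array([ 0.97740986, -0.16541655, -0.30644531]), 'moment': array([ 3.39238234e-02,  7.88539998e-05, -9.61750525e-03]), 'opening': 0.08719207713489553} 0.0188
{'fov_y': 43.56696245794756, 'cx': 325.3792016554676, 'cy': 198.9616376921463, 'rvec': array([ 0.71240497,  2.64599879, -1.07802224]), 'tvec': array([ 0.37783534, -0.18110947,  1.5336549 ])}
{'fov_y': 43.66248731725962, 'cx': 316.14755219353316, 'cy': 199.18771234596298, 'rvec': array([ 2.09196766, -0.1929494 ,  0.1365353 ]), 'tvec': array([-0.43456961,  0.16648354,  1.26926283])}
{'fov_y': 70.11922952924601, 'cx': 318.24043489983285, 'cy': 194.46609057023315, 'mount': array([[-2.94768023e-04, -9.54772061e-01, -2.97338569e-01,
         8.08556194e-02],
       [ 9.99999598e-01, -2.97532908e-05, -8.95814810e-04,
         1.98510660e-04],
       [ 8.46452152e-04, -2.97338713e-01,  9.54771686e-01,
        -1.57743416e-01],
       [ 0.00000000e+00,  0.00000000e+00,  0.00000000e+00,
         1.00000000e+00]])}
```

View pics/scene0.png

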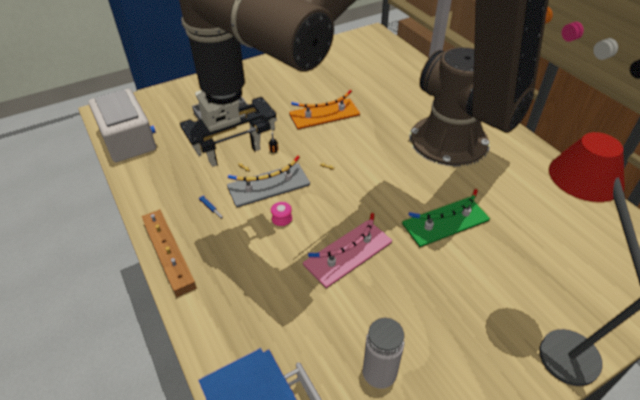

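View pics/side0.png

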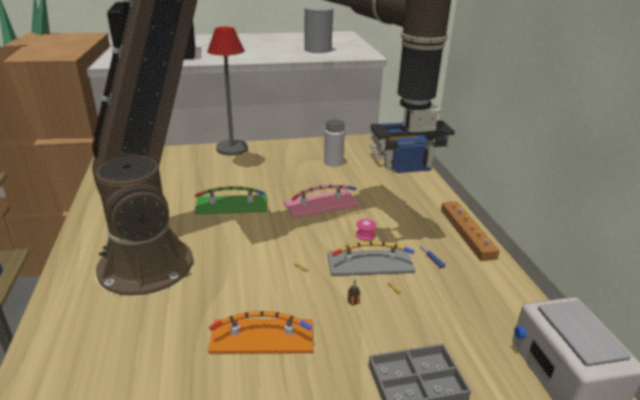

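View pics/wrist0.png

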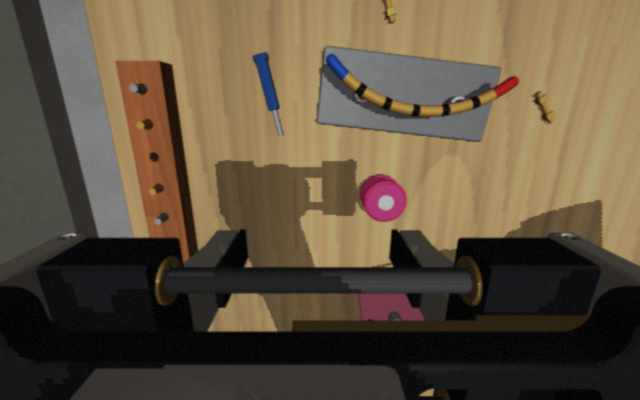

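```bash
cat > h.py <<'E'
import numpy as np,cv2
from scipy.spatial.transform import Rotation as Ro
def cam(s,obs=None):
    f=200/np.tan(np.radians(s["fov_y"]/2))
    K=np.array([[f,0,s["cx"]],[0,f,s["cy"]],[0,0,1.]])
    if "mount" in s:
        T=np.eye(4);T[:3,:3]=Ro.from_euler("xyz",obs["orientation"],degrees=True).as_matrix();T[:3,3]=obs["tool_pos"]
        M=T@s["mount"];R=M[:3,:3].T;t=-R@M[:3,3]
    else: R=cv2.Rodrigues(s["rvec"])[0];t=s["tvec"]
    return K,R,t
def proj(c,P):
    K,R,t=c;p=(K@(R@np.atleast_2d(P).T+t[:,None])).T;return p[:,:2]/p[:,2:]
def ray(c,uv,z):
    K,R,t=c;C=-R.T@t;d=R.T@np.linalg.inv(K)@np.array([uv[0],uv[1],1]);return C+d*(z-C[2])/d[2]
E
python3 - <<'E'
import cv2
for n,(x,y,w,h,k) in {"wrist":(310,35,230,115,3.4),"scene":(215,145,110,70,7),"side":(315,225,110,60,7)}.items():
    i=cv2.imread(f"pics/{n}0.png")[y:y+h,x:x+w];cv2.imwrite(f"pics/{n}0c.png",cv2.resize(i,None,fx=k,fy=k,interpolation=cv2.INTER_CUBIC))
E
```

```text
(no output)
```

View pics/wrist0c.png

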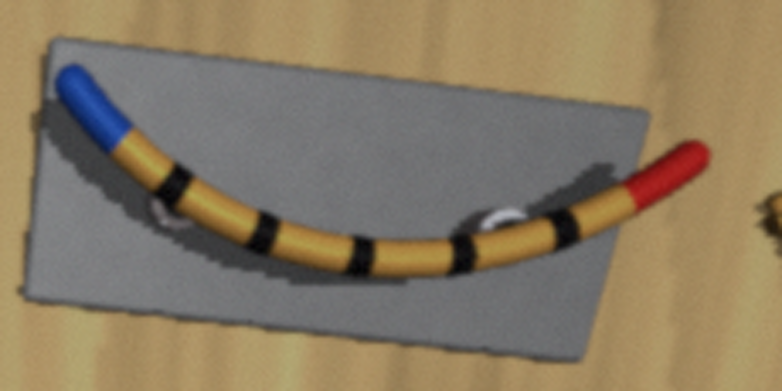

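View pics/scene0c.png

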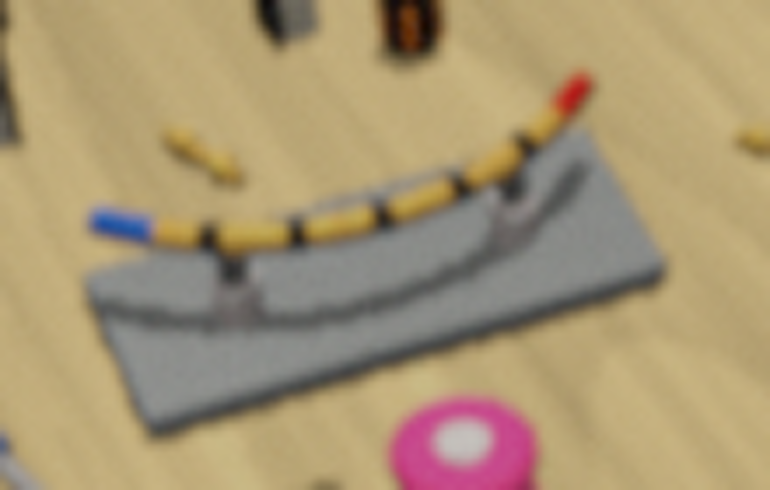

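View pics/side0c.png

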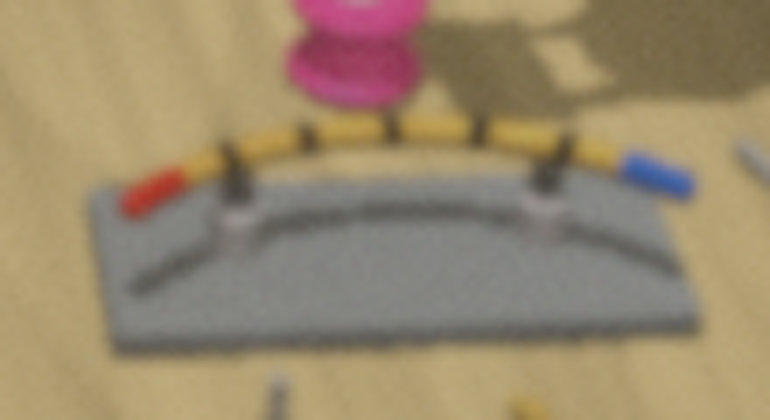

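```bash
cat > fit.py <<'E'
import numpy as np,cv2,pickle
from h import *
from scipy.optimize import least_squares
L=33.0;S=np.arange(3,-4,-1)*L/140  # red..blue
def pts(p,z=.054):
    a=S+p[2];return np.c_[p[0]+.14*np.cos(a),p[1]+.14*np.sin(a),np.full(7,z)]
E
cat > f0.py <<'E'
from fit import *
obs={'tool_pos':np.array([6.74510656e-01,-1.83e-05,2.25635177e-01]),'orientation':[179.907,-.00569,-90.0092]}
px={"wrist":(np.array([[565,228],[462,254],[360,257],[262,232],[175,185]])/3.4+[310,35]),
"scene":np.array([[522,147],[459,185],[381,216],[296,234],[208,237]])/7+[215,145],
"side":np.array([[230,153],[308,137],[391,128],[480,130],[568,146]])/7+[315,225]}
cs={n:cam(pickle.load(open(n+"0.pkl","rb")),obs) for n in px}
def res(p,ns):return np.concatenate([(proj(cs[n],pts(p))[1:6]-px[n]).ravel() for n in ns])
for ns in (["wrist"],["scene"],["side"],["wrist","scene","side"]):
    best=min((least_squares(res,[.7,0,y],args=(ns,)) for y in (-3,-1.5,0,1.5)),key=lambda r:r.cost)
    print(ns,best.x,np.degrees(best.x[2]),np.sqrt(2*best.cost/len(best.fun)));print(np.round(pts(best.x)[[0,3,6]]*1e3,1))
p=best.x
for n in ns: print(n,np.round(res(p,[n]).reshape(-1,2),1).tolist())
# yoyo etc
print("yoyo",ray(cs["wrist"],(386,202),.043),"axleblue",ray(cs["wrist"],(390,10),.005),"rightaxle",ray(cs["wrist"],(544,106),.005))
for h in((0,0),):pass
print("hexdriver scene",ray(cs["scene"],(273,152),0.0),ray(cs["side"],(353,302),0.0))
E
python3 f0.py
```

```text
['wrist'] [ 0.55138341 -0.21527288 -4.815913  ] -275.93148914061214 0.25119778909677415
[[ 471.9 -100.    54. ]
 [ 565.9  -76.    54. ]
 [ 652.8 -118.8   54. ]]
['scene'] [ 0.55134998 -0.21438416 -4.82266913] -276.3185872680717 0.1147996068521814
[[ 472.7  -98.6   54. ]
 [ 566.8  -75.2   54. ]
 [ 653.5 -118.6   54. ]]
['side'] [ 0.55378955 -0.2172559   1.45796897] 83.53546848785257 0.40196015841376537
[[ 475.4 -101.3   54. ]
 [ 569.6  -78.1   54. ]
 [ 656.1 -121.7   54. ]]
['wrist', 'scene', 'side'] [ 0.55190807 -0.21548524 -4.81670127] -275.9766540040771 0.6873686108500445
[[ 472.5 -100.2   54. ]
 [ 566.5  -76.2   54. ]
 [ 653.4 -119.1   54. ]]
wrist [[-1.0, -0.2], [-0.6, -0.1], [-0.4, -0.5], [-0.1, -0.0], [-0.7, -0.3]]
scene [[-0.2, -0.4], [-0.3, -0.1], [-0.1, -0.3], [-0.0, -0.3], [0.2, -0.2]]
side [[-2.0, 0.3], [-1.7, -0.5], [-1.2, -0.5], [-1.0, -0.4], [-0.7, -0.6]]
yoyo [0.58886414 0.0351228  0.043     ] axleblue [ 0.59114942 -0.18663537  0.005     ] rightaxle [ 0.38783019 -0.08041526  0.005     ]
hexdriver scene [ 0.490764   -0.21852425  0.        ] [ 0.48581592 -0.2268273   0.        ]
```

```bash
sed -i 's|/3.4+\[310,35\]|/3.4+[309.65,34.65]|; s|/7+\[215,145\]|/7+[214.57,144.57]|; s|/7+\[315,225\]|/7+[314.57,224.57]|' f0.py; python3 f0.py
```

```text
['wrist'] [ 0.55180551 -0.21563896  1.46726758] 84.06824002733214 0.24693556523501412
[[ 472.3 -100.4   54. ]
 [ 566.3  -76.4   54. ]
 [ 653.3 -119.2   54. ]]
['scene'] [ 0.55164543 -0.21650602 -4.82244055] -276.3054906393923 0.12081098833704881
[[ 472.9 -100.7   54. ]
 [ 567.   -77.4   54. ]
 [ 653.7 -120.7   54. ]]
['side'] [ 0.55319255 -0.21525479  1.45756645] 83.51240604154073 0.3881318098963013
[[ 474.8  -99.2   54. ]
 [ 569.   -76.2   54. ]
 [ 655.6 -119.8   54. ]]
['wrist', 'scene', 'side'] [ 0.55215344 -0.21579295  1.4664863 ] 84.02347543076405 0.47890082305505743
[[ 472.8 -100.5   54. ]
 [ 566.7  -76.6   54. ]
 [ 653.7 -119.4   54. ]]
wrist [[-0.8, -0.1], [-0.5, -0.0], [-0.2, -0.5], [0.1, 0.0], [-0.6, -0.2]]
scene [[0.1, 0.0], [-0.0, 0.3], [0.2, 0.1], [0.3, 0.1], [0.4, 0.2]]
side [[-1.4, 0.8], [-1.2, 0.0], [-0.7, -0.1], [-0.5, 0.1], [-0.2, -0.1]]
yoyo [0.58886414 0.0351228  0.043     ] axleblue [ 0.59114942 -0.18663537  0.005     ] rightaxle [ 0.38783019 -0.08041526  0.005     ]
hexdriver scene [ 0.490764   -0.21852425  0.        ] [ 0.48581592 -0.2268273   0.        ]
```

The wanted stand is the grey one: scene px (268,185), side (370,260), wrist (410,95). The look-alikes are green (447,220), orange (325,110) and pink (347,253) in the scene picture. The close crops show grey paint, a red end, five bands and a blue end. I'll close the fingers and move over the red end.

{"name": "jog_arm", "arguments": {
  "commands": [
    [-20.2,-10,0,0],
    [-20.2,-10,0,0],
    [-20.2,-10,0,0],
    [-20.2,-10,-10,0],
    [-20.2,-10,-10,0],
    [-20.2,-10,-15,0],
    [-20.2,-10,-15,0],
    [-20.2,-10,-15,0],
    [-20.2,-10,-15,0],
    [-20.2,-10,-15,0]
  ],
  "fingers": 0
}}

```text
clock: 0.98
tool_pos: [0.4717, -0.1005, 0.1309]
orientation: [-180.0, 0.0, -90.0]
force: [-0.1, -0.7, 0.5]
opening: 0.0265
```

{"name": "jog_arm", "arguments": {
  "commands": [
    [0,0,-15,0],
    [0,0,-10,0],
    [0,0,0,0],
    [0,0,0,0],
    [0,0,0,0],
    [0,0,0,0],
    [0,0,0,0],
    [0,0,0,0],
    [0,0,0,0],
    [0,0,0,0]
  ]
}}

```text
clock: 1.82
tool_pos: [0.4731, -0.1, 0.1067]
orientation: [-180.0, 0.0, -90.0]
force: [0.3, -0.1, -0.1]
opening: 0.0004
```

```bash
cat > snap.py <<'E'
import sys,pickle,cv2,numpy as np
from plant import *
from h import *
tag=sys.argv[1]
o=get_obs();print(o["clock"],o["tool_pos"],o["orientation"],o["force"],o["opening"])
for n in sys.argv[2:]:
    o=get_obs();s=snapshot(n);cv2.imwrite(f"pics/{n}{tag}.png",s["image"][:,:,::-1]);pickle.dump((s,o),open(f"{n}{tag}.pkl","wb"))
    print(n,"tcp px",proj(cam(s,o),o["tool_pos"]))
E
python3 snap.py 1 scene side wrist
```

```text
1.8167 [ 0.47307914 -0.09995191  0.10672593] [-1.79983110e+02  4.54168103e-03 -8.99983150e+01] [ 0.27511874 -0.07651846 -0.08867723] 0.0003668555252162457
scene tcp px [[295.23450857 144.2636923 ]]
side tcp px [[337.01587076 234.28001676]]
wrist tcp px [[318.17213513 243.90277126]]
```

View pics/wrist1.png

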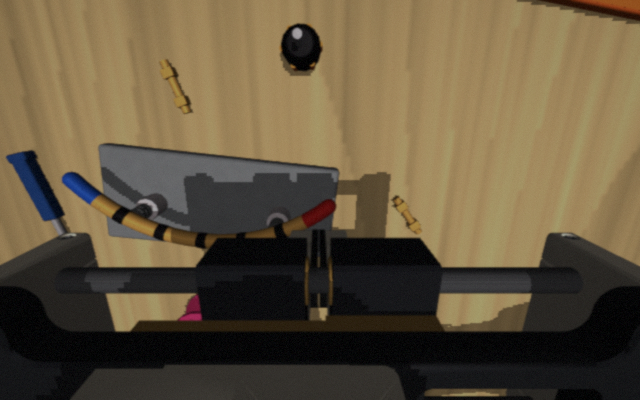

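Run:
```python
import cv2
for n,(x,y,w,h,k) in {"scene":(215,105,110,95,6),"side":(305,185,120,95,6)}.items():
    i=cv2.imread(f"pics/{n}1.png")[y:y+h,x:x+w];cv2.imwrite(f"pics/{n}1c.png",cv2.resize(i,None,fx=k,fy=k,interpolation=cv2.INTER_CUBIC))
```

```text
(no output)
```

View pics/scene1c.png

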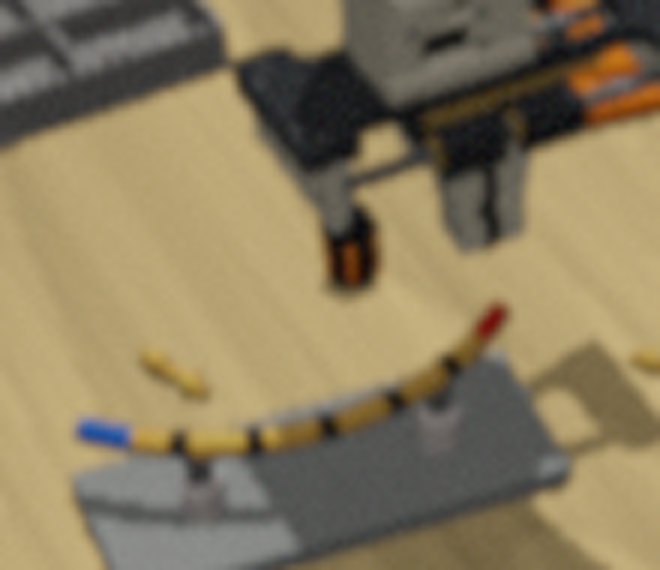

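View pics/side1c.png

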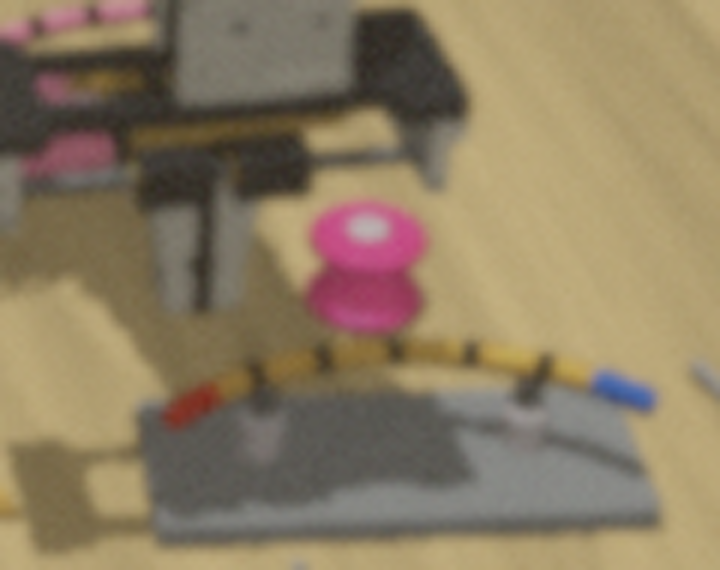

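Run:
```python
from fit import *
p=[.55215,-.21579,1.46649]
for n in ("wrist","scene","side"):
    s,o=pickle.load(open(n+"1.pkl","rb"));c=cam(s,o);print(n,np.round(proj(c,pts(p)),1).tolist())
print(np.round(pts(p)*1e3,1))
s,o=pickle.load(open("wrist1.pkl","rb"))
i=cv2.imread("pics/wrist1.png")[160:250,50:350];cv2.imwrite("pics/w1c.png",cv2.resize(i,None,fx=2.6,fy=2.6,interpolation=cv2.INTER_CUBIC))
```

```text
wrist [[318.5, 212.5], [282.3, 230.3], [243.5, 239.5], [203.1, 240.0], [162.2, 231.8], [121.9, 215.0], [83.4, 189.4]]
scene [[296.1, 158.9], [289.3, 165.6], [280.1, 171.3], [269.2, 175.6], [257.1, 178.1], [244.7, 178.6], [232.8, 177.2]]
side [[336.1, 252.0], [346.0, 247.2], [357.4, 244.2], [369.8, 242.8], [382.7, 243.2], [395.5, 245.3], [407.9, 249.2]]
[[ 472.8 -100.5   54. ]
 [ 501.9  -85.1   54. ]
 [ 533.8  -77.    54. ]
 [ 566.7  -76.6   54. ]
 [ 598.8  -83.8   54. ]
 [ 628.4  -98.4   54. ]
 [ 653.7 -119.4   54. ]]
```

View pics/w1c.png

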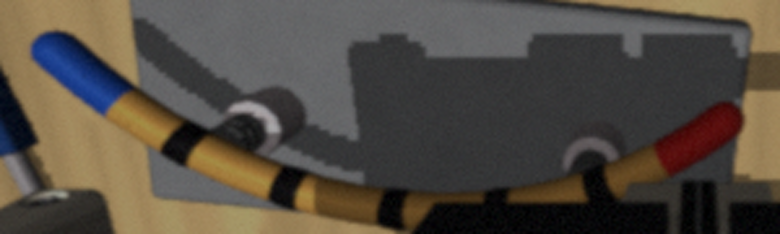

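The wrist picture shows the red cap middle near (316,213) and band 3 near (201,239). That puts the rail about 1 mm further in +x than my fit, so I'll shift the targets by that much. Next is the descent onto the red end.

{"name": "jog_arm", "arguments": {
  "commands": [
    [0.8,-0.5,-12,0],
    [0,0,-12,0],
    [0,0,-12,0],
    [0,0,-8,0],
    [0,0,-1,0],
    [0,0,-1,0],
    [0,0,-1,0],
    [0,0,-1,0],
    [0,0,-1,0],
    [0,0,0,0]
  ]
}}

```text
clock: 2.8
tool_pos: [0.474, -0.1005, 0.0579]
orientation: [-180.0, 0.0, -90.0]
force: [-1.0, -0.2, 3.0]
opening: 0.0004
```

```bash
python3 snap.py 2 scene side wrist;  python3 - <<'E'
import cv2,numpy as np
a=[]
for n,(x,y,w,h) in {"scene":(215,105,110,95),"side":(305,185,120,95)}.items():
    i=cv2.imread(f"pics/{n}2.png")[y:y+h,x:x+w];a.append(cv2.resize(i,(600,290*1),interpolation=cv2.INTER_CUBIC) if 0 else cv2.resize(i,None,fx=3.4*110/w,fy=3.4*110/w,interpolation=cv2.INTER_CUBIC))
h=min(b.shape[0] for b in a);cv2.imwrite("pics/c2.png",np.hstack([b[:h] for b in a]))
E
```

```text
2.8 [ 0.47403418 -0.10051144  0.05791414] [-1.79956569e+02  2.69200461e-03 -8.99932458e+01] [-0.99183882 -0.23134165  3.02999267] 0.00038608334370488715
scene tcp px [[295.58704161 157.95400062]]
side tcp px [[336.67668097 250.64926917]]
wrist tcp px [[318.17174628 243.90273736]]
```

View pics/c2.png

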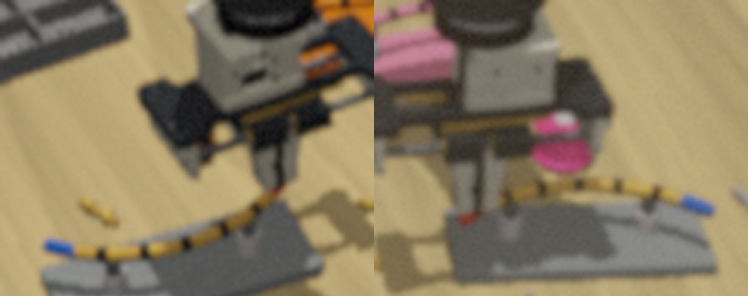

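{"name": "jog_arm", "arguments": {
  "commands": [
    [0,0,-0.5,0],
    [0,0,-0.5,0],
    [0,0,-0.5,0],
    [0,0,0,0],
    [0,0,0,0],
    [0,0,0,0],
    [0,0,0,0],
    [0,0,0,0],
    [0,0,0,0],
    [0,0,0,0]
  ]
}}

```text
clock: 3.78
tool_pos: [0.474, -0.1005, 0.0561]
orientation: [-180.0, 0.0, -90.0]
force: [0.0, 0.2, 3.4]
opening: 0.0001
```

```bash
python3 snap.py 3 side wrist scene
```

```text
3.7833 [ 0.4739769  -0.10050783  0.05613465] [-1.79979153e+02  5.82698234e-04 -8.99977672e+01] [0.0399504  0.17384936 3.4109322 ] 0.00013568222140557387
side tcp px [[336.62828393 251.22901938]]
wrist tcp px [[318.17198575 243.90274781]]
scene tcp px [[295.62858051 158.43535413]]
```

View pics/wrist3.png

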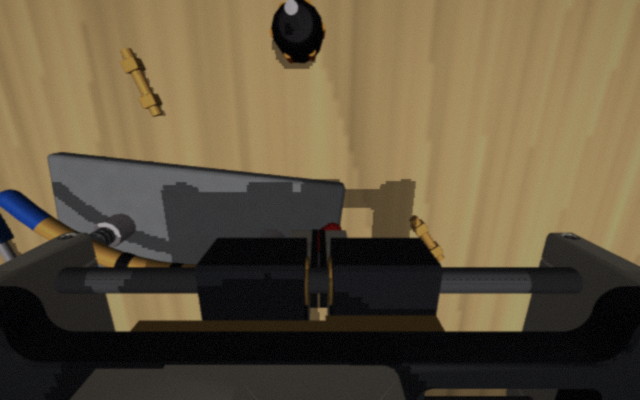

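Run:
```python
import numpy as np
a=1.46649+np.linspace(3,-3,61)*33/140
P=np.round(np.c_[553.15+140*np.cos(a),-215.8+140*np.sin(a)],1)
d=np.round(np.diff(P,axis=0),1);print(P[::10].tolist())
for k in range(6): print(str([[float(x),float(y),0,0] for x,y in d[10*k:10*k+10]]))
```

```text
[[473.8, -100.5], [502.9, -85.1], [534.8, -77.0], [567.7, -76.6], [599.8, -83.8], [629.4, -98.4], [654.7, -119.4]]
[[2.7, 1.9, 0, 0], [2.8, 1.7, 0, 0], [2.8, 1.7, 0, 0], [2.9, 1.7, 0, 0], [2.9, 1.6, 0, 0], [2.9, 1.5, 0, 0], [3.0, 1.4, 0, 0], [3.0, 1.4, 0, 0], [3.0, 1.3, 0, 0], [3.1, 1.2, 0, 0]]
[[3.1, 1.1, 0, 0], [3.1, 1.1, 0, 0], [3.2, 1.0, 0, 0], [3.1, 0.9, 0, 0], [3.2, 0.9, 0, 0], [3.2, 0.7, 0, 0], [3.2, 0.7, 0, 0], [3.3, 0.7, 0, 0], [3.2, 0.5, 0, 0], [3.3, 0.5, 0, 0]]
[[3.3, 0.4, 0, 0], [3.3, 0.3, 0, 0], [3.3, 0.2, 0, 0], [3.3, 0.2, 0, 0], [3.3, 0.1, 0, 0], [3.3, 0.0, 0, 0], [3.3, -0.1, 0, 0], [3.2, -0.1, 0, 0], [3.3, -0.3, 0, 0], [3.3, -0.3, 0, 0]]
[[3.3, -0.3, 0, 0], [3.3, -0.5, 0, 0], [3.2, -0.5, 0, 0], [3.3, -0.7, 0, 0], [3.2, -0.6, 0, 0], [3.2, -0.8, 0, 0], [3.2, -0.8, 0, 0], [3.2, -1.0, 0, 0], [3.1, -1.0, 0, 0], [3.1, -1.0, 0, 0]]
[[3.1, -1.2, 0, 0], [3.1, -1.2, 0, 0], [3.0, -1.2, 0, 0], [3.1, -1.4, 0, 0], [2.9, -1.4, 0, 0], [3.0, -1.5, 0, 0], [2.9, -1.6, 0, 0], [2.9, -1.6, 0, 0], [2.8, -1.7, 0, 0], [2.8, -1.8, 0, 0]]
[[2.7, -1.8, 0, 0], [2.7, -1.9, 0, 0], [2.7, -1.9, 0, 0], [2.6, -2.1, 0, 0], [2.6, -2.0, 0, 0], [2.5, -2.2, 0, 0], [2.4, -2.2, 0, 0], [2.4, -2.2, 0, 0], [2.4, -2.4, 0, 0], [2.3, -2.3, 0, 0]]
```

{"name": "jog_arm", "arguments": {
  "commands": [
    [2.7,1.9,0,0],
    [2.8,1.7,0,0],
    [2.8,1.7,0,0],
    [2.9,1.7,0,0],
    [2.9,1.6,0,0],
    [2.9,1.5,0,0],
    [3.0,1.4,0,0],
    [3.0,1.4,0,0],
    [3.0,1.3,0,0],
    [3.1,1.2,0,0]
  ]
}}

```text
clock: 4.77
tool_pos: [0.5032, -0.0849, 0.056]
orientation: [180.0, 0.0, -90.0]
force: [-2.5, -1.8, 3.4]
opening: 0.0006
```

```bash
python3 snap.py 4 scene side wrist;  python3 - <<'E'
import cv2,numpy as np
a=[]
for n,(x,y,w,h) in {"scene":(215,105,110,95),"side":(305,185,120,95)}.items():
    i=cv2.imread(f"pics/{n}4.png")[y:y+h,x:x+w];a.append(cv2.resize(i,None,fx=3.4*110/w,fy=3.4*110/w,interpolation=cv2.INTER_CUBIC))
h=min(b.shape[0] for b in a);cv2.imwrite("pics/c4.png",np.hstack([b[:h] for b in a]))
E
```

```text
4.7667 [ 0.50315654 -0.08493757  0.05603154] [ 1.79995373e+02  2.64795477e-03 -8.99983196e+01] [-2.51608843 -1.77968589  3.37995197] 0.0005819563819802008
scene tcp px [[288.83779279 165.23475472]]
side tcp px [[346.74344512 246.4048406 ]]
wrist tcp px [[318.17161737 243.9028053 ]]
```

View pics/c4.png

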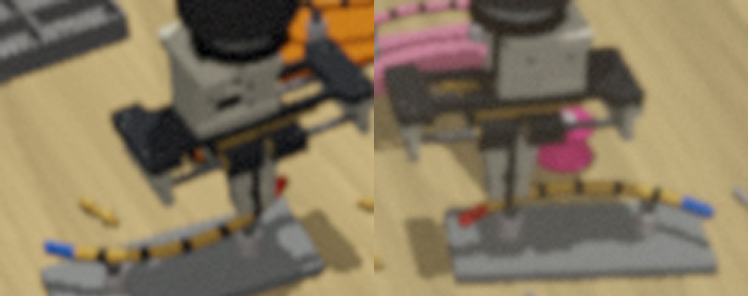

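The pointer sits on band 1 with the rail about 4 mm down. I'll go on to bands 2 and 3.

{"name": "jog_arm", "arguments": {
  "commands": [
    [3.1,1.1,0,0],
    [3.1,1.1,0,0],
    [3.2,1.0,0,0],
    [3.1,0.9,0,0],
    [3.2,0.9,0,0],
    [3.2,0.7,0,0],
    [3.2,0.7,0,0],
    [3.3,0.7,0,0],
    [3.2,0.5,0,0],
    [3.3,0.5,0,0]
  ]
}}

```text
clock: 5.75
tool_pos: [0.5351, -0.0769, 0.0561]
orientation: [180.0, 0.0, -90.0]
force: [-1.7, -0.7, 3.0]
opening: 0.0004
```

{"name": "jog_arm", "arguments": {
  "commands": [
    [3.3,0.4,0,0],
    [3.3,0.3,0,0],
    [3.3,0.2,0,0],
    [3.3,0.2,0,0],
    [3.3,0.1,0,0],
    [3.3,0.0,0,0],
    [3.3,-0.1,0,0],
    [3.2,-0.1,0,0],
    [3.3,-0.3,0,0],
    [3.3,-0.3,0,0]
  ]
}}

```text
clock: 6.58
tool_pos: [0.568, -0.0766, 0.0561]
orientation: [-180.0, 0.0, -90.0]
force: [-2.8, 0.8, 4.2]
opening: 0.0005
```

```bash
python3 snap.py 5 scene side wrist;  python3 - <<'E'
import cv2,numpy as np
a=[]
for n,(x,y,w,h) in {"scene":(215,105,110,95),"side":(305,185,120,95)}.items():
    i=cv2.imread(f"pics/{n}5.png")[y:y+h,x:x+w];a.append(cv2.resize(i,None,fx=3.4*110/w,fy=3.4*110/w,interpolation=cv2.INTER_CUBIC))
h=min(b.shape[0] for b in a);cv2.imwrite("pics/c5.png",np.hstack([b[:h] for b in a]))
E
```

```text
6.5833 [ 0.5680045  -0.07663357  0.05606686] [-1.79998374e+02  1.92292426e-03 -8.99994446e+01] [-2.78779493  0.78647203  4.22314398] 0.000491844997392977
scene tcp px [[268.69878888 175.13471887]]
side tcp px [[370.57318793 242.07181356]]
wrist tcp px [[318.17158956 243.9026767 ]]
```

View pics/c5.png

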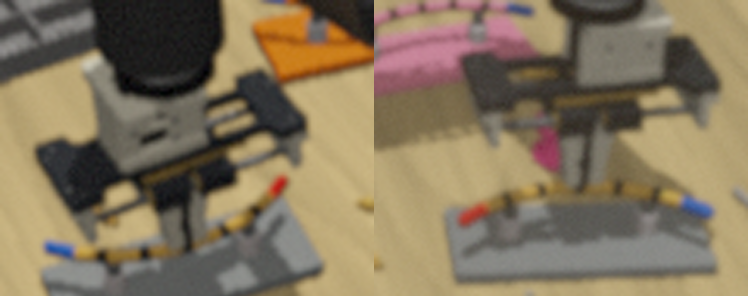

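View pics/wrist5.png

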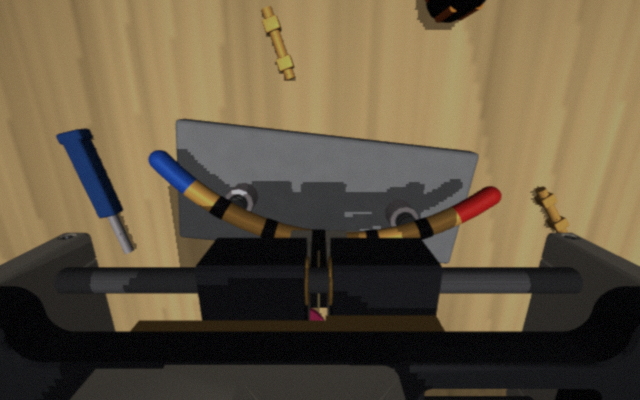

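Run:
```python
from fit import *
s,o=pickle.load(open("wrist5.pkl","rb"));c=cam(s,o)
p=[.55315,-.2158,1.46649]
print(np.round(proj(c,pts(p,.0500)),1).tolist())
i=cv2.imread("pics/wrist5.png")[140:250,140:510];cv2.imwrite("pics/w5c.png",cv2.resize(i,None,fx=2,fy=2,interpolation=cv2.INTER_CUBIC))
```

```text
[[474.1, 203.9], [423.4, 227.2], [371.6, 238.9], [319.6, 239.6], [268.3, 229.0], [218.7, 207.1], [172.1, 173.5]]
```

View pics/w5c.png

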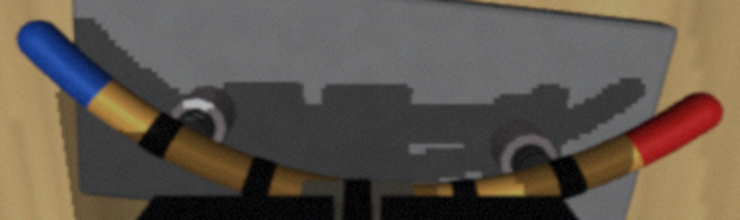

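Predicted and seen bands agree within 1 to 2 px, which is under 1 mm. Continuing to bands 4 and 5 and the blue end.

{"name": "jog_arm", "arguments": {
  "commands": [
    [3.3,-0.3,0,0],
    [3.3,-0.5,0,0],
    [3.2,-0.5,0,0],
    [3.3,-0.7,0,0],
    [3.2,-0.6,0,0],
    [3.2,-0.8,0,0],
    [3.2,-0.8,0,0],
    [3.2,-1.0,0,0],
    [3.1,-1.0,0,0],
    [3.1,-1.0,0,0]
  ]
}}

```text
clock: 7.57
tool_pos: [0.6001, -0.0839, 0.056]
orientation: [180.0, 0.0, -90.0]
force: [-2.5, 0.7, 3.7]
opening: 0.0005
```

{"name": "jog_arm", "arguments": {
  "commands": [
    [3.1,-1.2,0,0],
    [3.1,-1.2,0,0],
    [3.0,-1.2,0,0],
    [3.1,-1.4,0,0],
    [2.9,-1.4,0,0],
    [3.0,-1.5,0,0],
    [2.9,-1.6,0,0],
    [2.9,-1.6,0,0],
    [2.8,-1.7,0,0],
    [2.8,-1.8,0,0]
  ]
}}

```text
clock: 8.4
tool_pos: [0.6297, -0.0985, 0.0561]
orientation: [-180.0, 0.0, -90.0]
force: [-2.5, 1.1, 3.4]
opening: 0.0005
```

{"name": "jog_arm", "arguments": {
  "commands": [
    [2.7,-1.8,0,0],
    [2.7,-1.9,0,0],
    [2.7,-1.9,0,0],
    [2.6,-2.1,0,0],
    [2.6,-2.0,0,0],
    [2.5,-2.2,0,0],
    [2.4,-2.2,0,0],
    [2.4,-2.2,0,0],
    [2.4,-2.4,0,0],
    [2.3,-2.3,0,0]
  ]
}}

```text
clock: 9.23
tool_pos: [0.655, -0.1196, 0.0561]
orientation: [-180.0, -0.0, -90.0]
force: [-1.9, 1.3, 3.4]
opening: 0.0007
```

```bash
python3 snap.py 6 scene side wrist;  python3 - <<'E'
import cv2,numpy as np
a=[]
for n,(x,y,w,h) in {"scene":(205,105,110,95),"side":(325,185,120,95)}.items():
    i=cv2.imread(f"pics/{n}6.png")[y:y+h,x:x+w];a.append(cv2.resize(i,None,fx=3.4*110/w,fy=3.4*110/w,interpolation=cv2.INTER_CUBIC))
h=min(b.shape[0] for b in a);cv2.imwrite("pics/c6.png",np.hstack([b[:h] for b in a]))
E
```

```text
9.2333 [ 0.65496723 -0.11964245  0.05608966] [-1.79993545e+02 -1.26618662e-04 -8.99988775e+01] [-1.92839989  1.29112486  3.43477909] 0.0006696480584073336
scene tcp px [[232.23796801 176.77424266]]
side tcp px [[408.65305671 248.56250297]]
wrist tcp px [[318.17180072 243.9025775 ]]
```

View pics/c6.png

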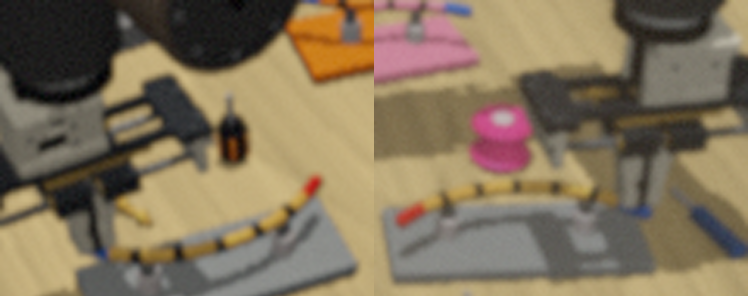

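View pics/wrist6.png

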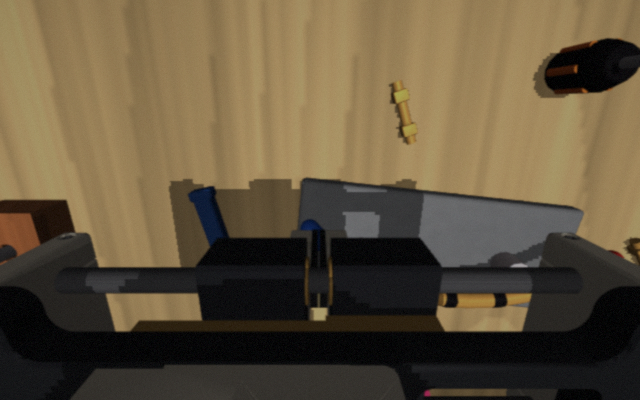

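The pointer is on the blue cap, with the blue tip at wrist px (311,224) just beyond it. The rail is about 4 mm down at 3.4 N. I'll lift straight up.

{"name": "jog_arm", "arguments": {
  "commands": [
    [0,0,0,0],
    [0,0,0,0],
    [0,0,2,0],
    [0,0,3,0],
    [0,0,5,0],
    [0,0,10,0],
    [0,0,15,0],
    [0,0,15,0],
    [0,0,15,0],
    [0,0,15,0]
  ]
}}

```text
clock: 10.22
tool_pos: [0.6544, -0.1192, 0.1374]
orientation: [180.0, 0.0, -90.0]
force: [0.1, -0.3, 0.2]
opening: 0.0006
```

{"name": "jog_arm", "arguments": {
  "commands": [
    [0,0,10,0],
    [0,0,10,0],
    [0,0,10,0],
    [0,0,5,0],
    [0,0,0,0],
    [0,0,0,0],
    [0,0,0,0],
    [0,0,0,0],
    [0,0,0,0],
    [0,0,0,0]
  ]
}}

```text
clock: 11.05
tool_pos: [0.6545, -0.1194, 0.1705]
orientation: [180.0, -0.0, -90.0]
force: [-0.3, -0.3, 0.2]
opening: 0.0003
```

```bash
python3 snap.py 7 scene side;  python3 - <<'E'
import cv2,numpy as np
a=[]
for t in "07":
  r=[]
  for n,(x,y,w,h) in {"scene":(190,135,150,95),"side":(290,205,170,105)}.items():
    i=cv2.imread(f"pics/{n}{t}.png")[y:y+h,x:x+w];r.append(cv2.resize(i,(390,270),interpolation=cv2.INTER_CUBIC))
  a.append(np.hstack(r))
cv2.imwrite("pics/c7.png",np.vstack(a))
E
```

```text
11.05 [ 0.65449745 -0.11940799  0.17050164] [ 1.79950166e+02 -3.79603093e-03 -9.00000303e+01] [-0.34392544 -0.28127983  0.22596594] 0.00030371865326715193
scene tcp px [[226.3890233  143.40406832]]
side tcp px [[413.5709121  209.58660782]]
```

View pics/c7.png

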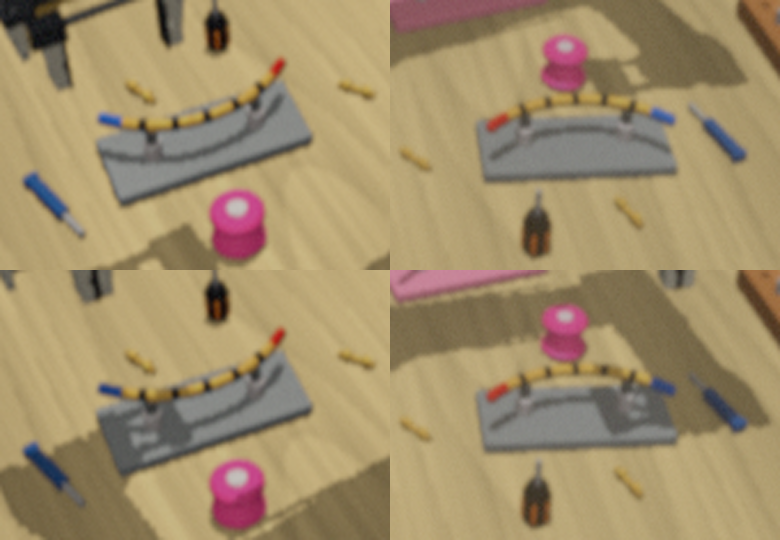

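The before and after crops match: the rail is back up, every bystander is in its place, and the robot is clear. Handing in.

```bash
python3 -c "
from plant import *
print(close_job())"
```

```text
the job is handed in; nothing more can be done
None
```

I ran the closed fingertips along the grey stand's rail, from the red end over the five bands in order to the blue end, then lifted clear. The job was handed in at about 11 s of the 48 s allowed.

- **Pressing:** the fingertip height read 56.0–56.1 mm at each of the seven points, which is about 4 mm of dip. The upward force was 3.0–4.2 N, well short of the stops at 10 mm. These were read at each point, not in between.
- **Final checks:** the fingertips ended 170 mm above the table with the force back near zero. The last scene and side pictures show the rail back up. The nearby bystanders (yo-yo, removal tool, hex driver, both axles) are where they were. The canister was outside those crops, and the arm never went near it.
- **Disagreement:** the side camera placed the rail about 2 mm further in +x than the other two. I moved the target 1 mm that way after a closer wrist picture. Partway along, the bands appeared within about 1 mm of where I predicted.

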